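Lay the ratchet tilt stand flat

ROBOT

A 6-joint arm with a two-finger parallel gripper is mounted at the origin on a cart in front of the work surface, level with it; the furniture and walls round the work are solid. World frame = base frame: x ahead of the robot, y to its left, z up, the work surface at z = 0. Lengths are in m, angles in degrees, forces in N, time in s.
With the tool pointing down it reaches from about 0.25 to 0.725 m from the base axis. Payload 9.7 kg.
Tool frame: the origin (TCP) lies between the finger pads; the fingertips stand 17 mm ahead of it and the grasp point (between the pads) lies 2 mm behind it; z points along the fingers, y is the direction in which the jaws open and shut (so a half turn about z gives the same grasp; the last joint's range is limited). The gripper opens to 85 mm and grips with 20 to 120 N. Pads are 22 mm wide; open, the fingers measure 114 mm over their backs; the gripper's body (76 mm by 85 mm) begins 54 mm behind the grasp point. The pads swing forward as they close: fully open they stand 13 mm farther back than shut.
Start: joints at [-69.442, 4.979, 10.078, 95.1, 0, 90], TCP at [0.193, -0.515, 0.21] pointing down, gripper open.
Joint ranges: [-179.16, 179.16], [-48.56, 103.87], [-65.8, 70.77], [-126.05, 130.52], [-82.76, 87.17], [-180, 180]. Speed limits (degrees/s): [127.2, 127.2, 147.25, 180, 180, 180].

INTERFACE

Orientations are given as [roll, pitch, yaw] about the fixed x, y, z axes, in that order (R = Rz(yaw) Ry(pitch) Rx(roll)).
In Python, from workcell import monitor, cams, order gives the robot as it stands. The module is installed in compiled form; this text tells all that it offers.
- The arm moves only by the shell command python3 -m handwheel 'ROWS' [OPENING] [FORCE]. ROWS is JSON, a list of rows, each a list of 6 numbers: the shift along the tool's x, y, z in m, then the turn, a rotation vector about the tool's x, y, z in degrees. In form: [[tx, ty, tz, wx, wy, wz], ...]. A call has exactly 8 rows; each row shifts and turns the commanded pose from where the row before left it, along the tool's axes as they then stand; what a row does not reach is not made up. A row lasts 1/12 s, in which the tool goes at most 41.7 mm and 7.16 degrees, less where a joint would pass 70% of its speed; a pose out of reach is approached as far as the arm can. A call is refused whole if a number of a shift passes 0.0417 or a number of a turn 7.16, either way. A call with a gripper value outside its range is refused whole. OPENING is the opening, from -1 (shut) to 1 (fully open), set as the call begins (- or left out, the last holds). The fingers move at their own pace and stop on an object; FORCE is the grip in N (left out, the last holds). Time passes only in rows, so rows that do not move let the fingers close, or fill a call up. It gives the time, the measured TCP pose, the force and the opening at its end, in the units of the state.
- monitor.get_obs(): the state, without advancing time (a new reading comes with each control period).
- cams.camera(name): name is "scene" or "top" or "wrist"; returns a dict with "img" (384x512x3 uint8, red, green, blue), "depth" (384x512 float32, m along the optical axis (not along the pixel's ray), 0 where there is no reading), "fx", "fy", "cx", "cy" (pixels), "rvec" (rotation vector, rad) and "tvec" (3), from world to camera coordinates, as OpenCV has them; the wrist camera has in their place "tool_from_camera" (4x4, takes a point from camera to tool coordinates, whose origin is the TCP and whose axes are the flange's). Camera axes: x right, y down, z forward; pixel columns grow to the right and rows downward; lengths in m; the calibration is good to about 2 mm. A picture is of the moment at which its call begins: read the wrist's pose just before it.
- order.job_done(): hands the job in, once; it reports no verdict.
The state is a dict: "time": time; "q": joint angles; "qd": joint speeds; "joint_efforts": joint torques, N m; "ee_pos": TCP position; "tcp_rot": TCP orientation; "wrist_force": force on the tool from outside, world axes, zero at the start; "torque": the same for the moment, N m; "opening": finger opening in m.
Only numpy, scipy, OpenCV 4.12 (cv2) and the standard library are available. Lean on these libraries where they do the work, as an engineer would, in place of code of your own. Each camera call takes 0.05 s, during which the arm holds its last target. There are 200 camera calls.

TASK

The tilting work stand is propped up at its working slope by a ratchet. Lay it flat: press the near end of the two-ended pedal on its right side so that the pawl swings clear of the teeth, push the frame down by its grip bar until it lies on its buffers, then press the pedal's far end so that the pawl is back in the teeth, ready to catch the next time the frame is raised. Press with the fingertips only: grasp, lift or force nothing, and leave the loose things around the stand where they are.

Things in the scene. Friction and masses are not known exactly. Their poses are not given: they have to be found in the camera images.
- stand: Grey steel stand fixed to the bench, base 245x262x12 mm. Origin on the bench under the middle of the hinge; x points away from the robot (yaw -0.1 to 0.4 rad), y left, z up. Hinge axis along y at z 78 mm. Cheeks and a toothed quadrant (50 mm radius, right side, y -94 to -116 mm) reach up to z 130 mm; the pedal is farther right, y -147 to -183 mm.
- hinge (a point): middle of the frame's hinge axis, 78 mm above the bench, axes as the stand's. Room: a grey fuse board lies on the bench to the left of the stand (x 0.43 to 0.67 m, y 0.18 to 0.47 m), up to 0.38 m high; come over it at 0.45 m or round it.
- tilt_frame (a joint): Slope of the frame, rad: 0 flat on two firm rubber buffers (they give 1 to 2 mm), + raised; starts 0.45 to 0.9. Plate 118x180 mm with a junction box fixed on it (45 mm high, ending 40 mm short of the bar). Pawl in: it sinks only to the next tooth (every 0.17 rad), then stops hard. Pawl clear: stiff hinge, stays where left, 4 to 8 N down on the bar moves it.
- bar (a point): Centre of the level round grip bar at the frame's free end, 18 mm thick over 110 mm, along the stand's y. In the frame it lies 150 mm from the hinge axis and 8 mm above it, so it moves on an arc about the hinge, down and away from the robot. Axes are the frame's (x along the frame away from the hinge).
- pawl (a joint): Turn of the pawl with its pedal, rad: 0 fully in the teeth (start), 0.4 fully clear. An over-centre spring snaps it to the nearer end, changing over at 0.2, and holds it there. At the start it may rest up to 0.12 on the flank of a tooth.
- near_pad (a point): Middle of the top of the pedal's near (robot-side) rubber pad, 28 mm along x by 36 mm along y. With the pawl in it is the higher pad, about 96 mm above the bench; pressed straight down it sinks 12 mm and moves 8 mm towards the robot, turning the pawl out. Takes 3 to 13 N, the more when the frame bears on a tooth.
- far_pad (a point): Middle of the top of the pedal's far rubber pad, 28x36 mm, 57 mm beyond the near one. With the pawl out it is the higher pad, about 96 mm above the bench; pressed straight down it sinks 12 mm and moves 8 mm away from the robot, turning the pawl back in. Takes 3 to 5 N.
- screwdriver_small: (sizes in mm) small screwdriver with yellow handle, 20x165x20, lying to the right of the pedal; a loose bystander, origin at the centre of its underside
- fuse_1: (sizes in mm) porcelain fuse cartridge, 23 across and 50 high, upright to the right of the pedal; a loose bystander, origin at the centre of its underside
- fuse_3: (sizes in mm) porcelain fuse cartridge, 23 across and 50 high, upright behind the frame; a loose bystander, origin at the centre of its underside
- lampholder: (sizes in mm) brown lampholder, 43 across and 62 high, upright to the left of the stand; a loose bystander, origin at the centre of its underside
- insulator_a: (sizes in mm) porcelain bobbin insulator, 42 across and 46 high, upright to the left of the stand; a loose bystander, origin at the centre of its underside
- terminal_short: (sizes in mm) four-way brown terminal strip, 22x42x16, lying in front of the stand; a loose bystander, origin at the centre of its underside

How it is judged (in metres and radians):
On the way, in this order (a step that is already met when the one before it is completed fails the run):
1. the pawl is pressed clear of the teeth while the frame is still up (value of joint pawl above 0.3 rad and value of joint tilt_frame above 0.4 rad), for 0.2 s.
2. the frame is pushed down flat on its buffers with the pawl clear (value of joint tilt_frame below 0.03 rad and value of joint pawl above 0.3 rad), for 0.2 s.
At the end, for the whole second after the job is handed in: the frame lies flat on its buffers (slope under 0.03 rad) and the pawl is back in the teeth (under 0.08 rad) (value of joint tilt_frame between -0.06 and 0.03 rad and value of joint pawl below 0.08 rad); the robot touches nothing.
It fails at once if the stand is squeezed or pressed with more than 75 N (contact force between the fingers and stand above 75 N).
It fails at once if the frame is lifted (clicked up by more than 35 mm with the pawl in, or raised to the top of its travel) (value of joint tilt_frame above 0.99 rad or (value of joint tilt_frame above 0.4 rad and value of joint pawl below 0.3 rad and distance of bar from where it was at the start of the episode above 0.035 m)).
It fails at once if a loose thing is moved or lifted by more than 20 mm (distance of any of screwdriver_small, fuse_1, fuse_3, lampholder, insulator_a, terminal_short from where it was at the start of the episode above 0.02 m).
It also fails if it takes over 54 s, if anything falls off the work surface, if the arm or the gripper's body presses on something with over 40 N, if the wrist force passes 120 N, or if a joint passes its speed limit or range.

## Working session

There is one attempt and no reset: what is moved stays moved. The work goes in short steps, Python scripts to look and compute and a shell command to move; the robot and the scene stay as the last step left them, time stands still between calls to the robot, and variables do not carry over. Pictures are saved under pics/ and viewed, about 8 in all and at most 12, crops included, and the job is handed in when it is done.

```bash
mkdir -p pics
cat > h.py <<'E'
import numpy as np, cv2
from workcell import monitor, cams, order
from scipy.spatial.transform import Rotation as R
def cloud(c):
    d=c["depth"]; v,u=np.indices(d.shape)
    p=np.stack([(u-c["cx"])/c["fx"]*d,(v-c["cy"])/c["fy"]*d,d],-1)
    if "rvec" in c:
        M=cv2.Rodrigues(np.array(c["rvec"],float))[0]
        w=(p-np.array(c["tvec"]).ravel())@M
    else:
        o=monitor.get_obs(); T=np.array(c["tool_from_camera"])
        w=(p@T[:3,:3].T+T[:3,3])@rot(o).as_matrix().T+np.array(o["ee_pos"])
    w[d==0]=np.nan
    return w
def rot(o): return R.from_euler("xyz",o["tcp_rot"],degrees=True)
def st():
    o=monitor.get_obs()
    for k in("time","q","ee_pos","tcp_rot","wrist_force","opening"): print(k,np.round(o[k],4))
    return o
E
python3 - <<'E'
from h import *
st()
ims=[]
for n in("scene","top"):
    c=cams.camera(n); np.save(n+".npy",cloud(c)); ims.append(c["img"]); np.save(n+"_img.npy",c["img"])
    print(n,np.array(c["rvec"]).ravel(),np.array(c["tvec"]).ravel(),c["fx"])
    cv2.imwrite(f"pics/{n}1.png",cv2.resize(c["img"][...,::-1],(800,600)))
E
```

```text
time 0.0
q [-6.94396e+01  5.01080e+00  1.00325e+01  9.50991e+01  2.40000e-03
  9.00016e+01]
ee_pos [ 0.1931 -0.5147  0.2096]
tcp_rot [-1.799226e+02 -2.400000e-03  2.055880e+01]
wrist_force [-0.1538  0.2837 -0.9579]
opening 0.0856
scene [ 1.74414579  1.83878926 -0.73419438] [ 0.1612668  -0.31612371  1.27802999] 375.9340741977445
top [ 2.12163425 -2.14352603  0.24181953] [-0.13327569  0.54741875  0.82617033] 361.54394943376053
```

View pics/scene1.png

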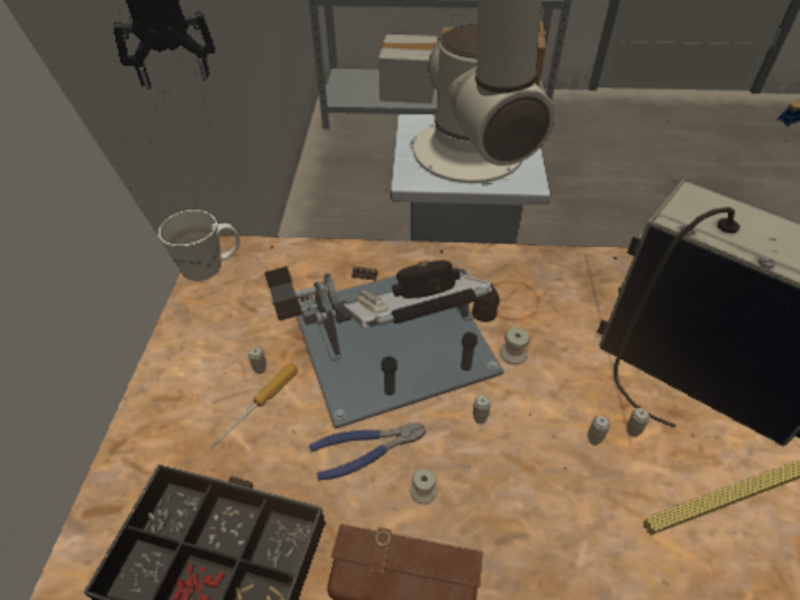

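View pics/top1.png

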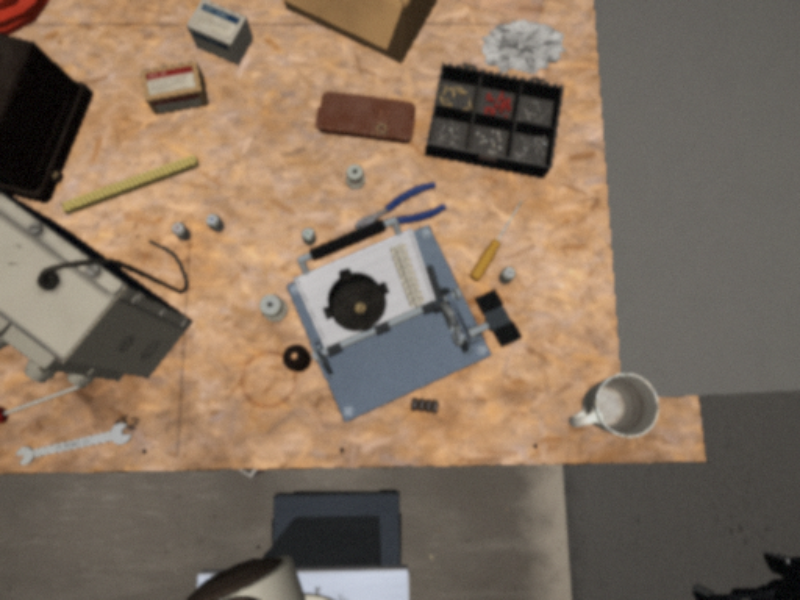

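The top view has the bar at about (347,240), the pedal's far pad at (490,302) and near pad at (505,332). The stand is yawed left by about 0.35 rad.

Run:
```python
from h import *
W=np.load("top.npy"); I=np.load("top_img.npy").astype(int)
def reg(n,u0,v0,u1,v1,f):
    s=1/1.5625; sl=np.s_[int(v0*s):int(v1*s),int(u0*s):int(u1*s)]
    w=W[sl].reshape(-1,3);i=I[sl].reshape(-1,3); m=f(w,i)&~np.isnan(w[:,0]); w=w[m]
    if len(w)<5: print(n,len(w));return w
    print(n,len(w),"med",np.round(np.median(w,0),4),"min",np.round(w.min(0),4),"max",np.round(w.max(0),4)); return w
dark=lambda w,i:i.max(1)<60
p=reg("pedal",465,280,530,355,lambda w,i:(i.max(1)<90)&(w[:,2]>.06)&(w[:,2]<.12))
b=reg("bar",305,215,392,268,lambda w,i:dark(w,i)&(w[:,2]>.08))
def line(w):
    r=cv2.minAreaRect(w[:,:2].astype(np.float32)*1000); print(r)
line(p); line(b)
c=b.mean(0); d=np.linalg.svd(b-c)[2][0]; print("bar mean",c,"dir",d,"yaw",np.arctan2(-d[0]*np.sign(d[1]),abs(d[1])))
q=p[:,:2]-p[:,:2].mean(0); e=np.linalg.svd(q)[2][0]; print("pedal dir",e, np.arctan2(*(e*np.sign(e[0]))[::-1]))
# base outline
base=reg("base",280,220,500,430,lambda w,i:(i[:,2]-i[:,0]>15)&(w[:,2]<.03)&(w[:,2]>.004)); line(base)
# pads profile along stand axis
yaw=np.arctan2(-d[0]*np.sign(d[1]),abs(d[1])); ax=np.array([np.cos(yaw),np.sin(yaw)]);ay=np.array([-ax[1],ax[0]])
s=p[:,:2]@ax
for k in np.arange(s.min(),s.max(),.006):
    m=(s>=k)&(s<k+.006)
    if m.sum()>2: print(round(k,3),m.sum(),"y",np.round([(p[m,:2]@ay).min(),(p[m,:2]@ay).max()],3),"z",np.round(np.median(p[m,2]),4))
for n,a in dict(screw=(460,200,530,285),fuse1=(498,263,518,285),fuse3=(298,226,318,246)).items(): reg(n,*a,lambda w,i:(w[:,2]>.008)&(w[:,2]<.075))
```

```text
pedal 497 med [ 0.5167 -0.2953  0.088 ] min [ 0.4791 -0.3255  0.0618] max [ 0.5631 -0.2466  0.1026]
bar 309 med [ 0.6146 -0.0777  0.1825] min [ 0.5889 -0.1247  0.1765] max [ 0.6417 -0.027   0.1867]
((513.0386962890625, -278.5779113769531), (81.75772094726562, 71.87759399414062), 22.673423767089844)
((614.2987670898438, -75.77708435058594), (14.86755084991455, 104.84479522705078), 25.412900924682617)
bar mean [ 0.61451518 -0.0769035   0.18220217] dir [-0.41293686  0.91075885 -0.00121241] yaw 0.4256766712179375
pedal dir [-0.92756847 -0.37365321] 0.3829443964328242
base 4086 med [ 0.4721 -0.1535  0.0127] min [ 0.3766 -0.2926  0.0074] max [0.7059 0.0271 0.0229]
((546.4803466796875, -127.5147705078125), (265.9555358886719, 253.62551879882812), 23.663782119750977)
0.311 35 y [-0.5   -0.469] z 0.099
0.317 34 y [-0.501 -0.469] z 0.0985
0.323 36 y [-0.501 -0.469] z 0.097
0.329 38 y [-0.501 -0.469] z 0.0957
0.335 39 y [-0.5  -0.43] z 0.093
0.341 43 y [-0.499 -0.429] z 0.0889
0.347 39 y [-0.5   -0.433] z 0.0873
0.353 38 y [-0.5   -0.432] z 0.0861
0.359 33 y [-0.499 -0.434] z 0.0856
0.365 34 y [-0.5  -0.47] z 0.0857
0.371 38 y [-0.502 -0.469] z 0.0874
0.377 35 y [-0.501 -0.469] z 0.0861
0.383 31 y [-0.501 -0.469] z 0.085
0.389 24 y [-0.501 -0.47 ] z 0.0838
screw 341 med [ 0.6234 -0.31    0.0188] min [ 0.5911 -0.3677  0.0092] max [ 0.7393 -0.2722  0.0526]
fuse1 91 med [ 0.5994 -0.3266  0.0447] min [ 0.5911 -0.3383  0.0125] max [ 0.6134 -0.3175  0.0526]
fuse3 88 med [ 0.6659 -0.0064  0.0446] min [ 0.659  -0.016   0.0118] max [0.6812 0.0043 0.052 ]
```

```bash
python3 -m handwheel '[[0.03,-0.011,0,0,0,-3],[0.03,-0.011,0,0,0,0],[0.03,-0.011,0,0,0,0],[0.03,-0.011,0,0,0,0],[0.03,-0.011,0,0,0,0],[0.03,-0.011,0,0,0,0],[0.03,-0.011,0,0,0,0],[0.03,-0.011,0,0,0,0]]' -1 60; python3 -c "
from h import *
o=st(); print(rot(o).inv().apply(np.array([.4963,-.3075,.15])-o['ee_pos']))"
```

```text
time: 0.77
ee_pos: [0.3799, -0.3383, 0.21]
tcp_rot: [-180.0, 0.0, 23.6]
wrist_force: [-0.2, -1.1, 0.3]
opening: 0.0001
time 0.7667
q [-4.168450e+01 -6.762000e-01  4.219900e+00  9.492120e+01  4.000000e-04
  1.147619e+02]
ee_pos [ 0.3799 -0.3383  0.21  ]
tcp_rot [-1.799771e+02  1.010000e-02  2.355360e+01]
wrist_force [-0.1602 -1.0869  0.2573]
opening 0.0001
[0.11902509 0.01832905 0.05998959]
```

```bash
python3 -m handwheel '[[0.02,0.003,0.01,0,0,0],[0.02,0.003,0.01,0,0,0],[0.02,0.003,0.01,0,0,0],[0.02,0.003,0.01,0,0,0],[0.02,0.003,0.01,0,0,0],[0.019,0.003,0.01,0,0,0],[0,0,0,0,0,0],[0,0,0,0,0,0]]'
python3 - <<'E'
from h import *
o=st(); print(rot(o).inv().apply(np.array([.4963,-.3075,.15])-o['ee_pos']))
c=cams.camera("wrist"); cv2.imwrite("pics/w1.png",c["img"][...,::-1]); np.save("w.npy",cloud(c)); print(c["tool_from_camera"])
E
```

```text
time: 1.43
ee_pos: [0.4953, -0.3079, 0.149]
tcp_rot: [-179.9, 0.1, 23.6]
wrist_force: [-0.1, 0.5, 1.2]
opening: -0.0001
time 1.4333
q [-3.186560e+01  8.885300e+00  7.573500e+00  8.883970e+01 -7.400000e-03
  1.245044e+02]
ee_pos [ 0.4953 -0.3079  0.149 ]
tcp_rot [-1.798793e+02  9.190000e-02  2.363010e+01]
wrist_force [-0.0947  0.4646  1.1516]
opening -0.0001
[ 1.10469586e-03  2.96342372e-05 -1.02779252e-03]
[[ 2.85458953e-04 -9.46570870e-01 -3.22495746e-01  8.33598276e-02]
 [ 9.99999940e-01  3.34029599e-04 -9.52687043e-05  4.92580773e-04]
 [ 1.97901705e-04 -3.22495699e-01  9.46570909e-01 -1.63959418e-01]
 [ 0.00000000e+00  0.00000000e+00  0.00000000e+00  1.00000000e+00]]
```

View pics/w1.png

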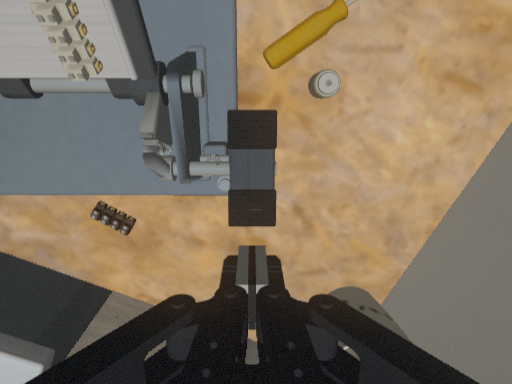

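The wrist view shows the near pad at (252,208) and the far pad at (252,130), square to the tool. The closed tips are at (252,250). I'll compare the pad positions with the top view.

Run:
```python
from h import *
W=np.load("w.npy"); o=monitor.get_obs()
for n,(u0,v0,u1,v1) in dict(near=(231,192,273,223),far=(231,112,273,146)).items():
    w=W[v0:v1,u0:u1].reshape(-1,3); w=w[~np.isnan(w[:,0])]; m=np.median(w,0)
    print(n,m,"in tool",rot(o).inv().apply(m-o["ee_pos"]))
```

```text
near [ 0.49737328 -0.30766781  0.09755205] in tool [0.00251332 0.00037298 0.05235169]
far [ 0.54873647 -0.28522287  0.08614776] in tool [0.05857688 0.00036978 0.06370458]
```

```bash
python3 -m handwheel '[[0.001,0,0.008,0,0,0],[0.001,0,0.008,0,0,0],[0,0,0.008,0,0,0],[0,0,0.007,0,0,0],[0,0,0.002,0,0,0],[0,0,0.002,0,0,0],[0,0,0.002,0,0,0],[0,0,0,0,0,0]]'
```

```text
time: 2.15
ee_pos: [0.4971, -0.3078, 0.1131]
tcp_rot: [-180.0, 0.0, 23.6]
wrist_force: [0.2, 0.2, 0.8]
opening: 0.0002
```

```bash
python3 -m handwheel '[[0,0,0.002,0,0,0],[-0.001,0,0.002,0,0,0],[-0.001,0,0.002,0,0,0],[-0.001,0,0.001,0,0,0],[0,0,0,0,0,0],[0,0,0,0,0,0],[0,0,0,0,0,0],[0,0,0,0,0,0]]'
```

```text
time: 2.82
ee_pos: [0.4945, -0.309, 0.1064]
tcp_rot: [180.0, -0.0, 23.6]
wrist_force: [-0.1, 0.5, -0.2]
opening: -0.0001
```

```bash
cat > pads.py <<'E'
from h import *
W=cloud(cams.camera("wrist")); o=monitor.get_obs(); y=np.radians(23.6)
n=np.array([.4974,-.3077,.0]); w=W.reshape(-1,3); w=w[~np.isnan(w[:,0])]
ax=np.array([np.cos(y),np.sin(y)]);ay=np.array([-ax[1],ax[0]])
s=(w[:,:2]-n[:2])@ax; t=(w[:,:2]-n[:2])@ay
for k in np.arange(-.024,.08,.008):
    m=(s>=k)&(s<k+.008)&(abs(t)<.015)&(w[:,2]>.04)&(w[:,2]<.12)
    if m.sum()>5: print(round(k+.004,3),m.sum(),np.round(np.median(w[m,2]),4))
E
python3 pads.py
python3 - <<'E'
from h import *
c=cams.camera("wrist"); cv2.imwrite("pics/w2.png",c["img"][...,::-1])
E
```

```text
-0.012 224 0.0986
-0.004 600 0.0976
0.004 644 0.0958
0.012 768 0.0932
0.02 630 0.0881
0.028 649 0.0865
0.036 661 0.0848
0.044 600 0.087
0.052 711 0.0859
0.06 713 0.0845
0.068 561 0.0828
```

View pics/w2.png

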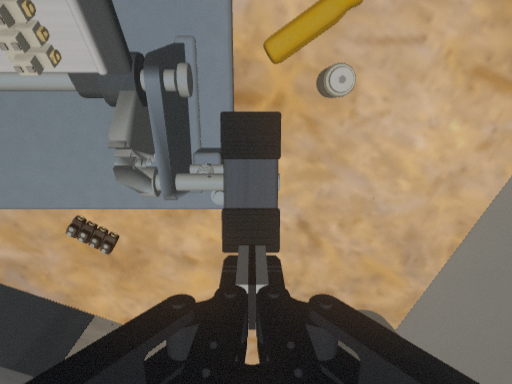

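Run:
```python
from h import *
c=cams.camera("wrist"); W=cloud(c); o=monitor.get_obs(); print(c["fx"],c["cy"])
for r in (240,244,248,252,258,266,274,282,288,292,300,310):
    m=np.nanmedian(W[r,242:248],0); m2=np.nanmedian(W[r,258:263],0); print(r,np.round(rot(o).inv().apply(m-o["ee_pos"]),4),np.round(rot(o).inv().apply(m2-o["ee_pos"]),4),np.round(c["depth"][r,245],3))
```

```text
310.0737959639558 197.86138111748514
240 [-0.0027 -0.0038  0.0077] [-0.0022  0.0056  0.0076] 0.191
244 [-0.0056 -0.0039  0.0084] [-0.0055  0.0058  0.0083] 0.192
248 [ 0.0115 -0.0031 -0.0287] [ 0.0113  0.0046 -0.0285] 0.15
252 [ 0.0115 -0.0029 -0.0327] [ 0.0115  0.0045 -0.0326] 0.147
258 [ 0.0118 -0.0028 -0.0387] [ 0.0114  0.0043 -0.0383] 0.141
266 [ 0.0114 -0.0026 -0.0452] [ 0.0118  0.0042 -0.0457] 0.136
274 [ 0.0117 -0.0026 -0.0521] [ 0.0117  0.0038 -0.0521] 0.128
282 [ 0.0115 -0.0023 -0.0574] [ 0.0116  0.0038 -0.0575] 0.124
288 [ 0.0098 -0.0023 -0.0588] [ 0.0123  0.0041 -0.0626] 0.124
292 [ 0.0123 -0.0022 -0.0653] [ 0.0124  0.0036 -0.0654] 0.117
300 [ 0.0121 -0.0021 -0.0695] [ 0.0121  0.0035 -0.07  ] 0.113
310 [ 0.0101 -0.002  -0.0725] [ 0.0121  0.0037 -0.0749] 0.112
```

The pad still sits at 97 mm and I feel no force. In the wrist depth the visible tips end about 27 mm behind the TCP, which doesn't match the stated 17 mm ahead. I'll check this with another camera.

Run:
```python
from h import *
o=monitor.get_obs()
for n in("scene","top"):
    c=cams.camera(n); M=cv2.Rodrigues(np.array(c["rvec"],float))[0]
    for zt in (.017,-.028):
        p=M@(np.array(o["ee_pos"])+rot(o).apply([0,0,zt]))+np.array(c["tvec"]).ravel()
        u,v=c["fx"]*p[0]/p[2]+c["cx"],c["fy"]*p[1]/p[2]+c["cy"]; print(n,zt,u,v)
    if n=="scene":
        x,y=int(u),int(v); im=c["img"][max(0,y-70):y+80,max(0,x-100):x+100,::-1]; print(x-100,y-70)
        cv2.imwrite("pics/s2.png",cv2.resize(im,None,fx=4,fy=4,interpolation=2))
```

```text
scene 0.017 177.85139446879788 177.47738798399166
scene -0.028 174.82130177317512 163.568429517851
74 93
top 0.017 323.9292521718714 214.13296765707582
top -0.028 328.58849297832637 211.2010829507771
```

View pics/s2.png

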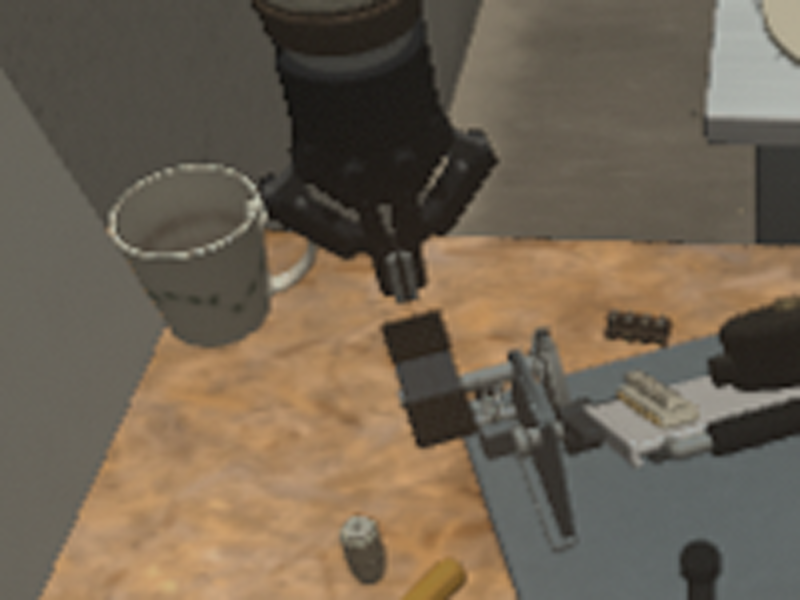

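Both cameras put the closed tips about 27 mm behind the reported TCP, so they are at z≈0.133 and about 36 mm above the pad. I'll come down in steps and watch the force.

```bash
python3 -m handwheel '[[0.001,0,0.007,0,0,0],[0.001,0,0.007,0,0,0],[0.001,0,0.006,0,0,0],[0,0,0.005,0,0,0],[0,0,0.004,0,0,0],[0,0,0.002,0,0,0],[0,0,0,0,0,0],[0,0,0,0,0,0]]'
```

```text
time: 3.73
ee_pos: [0.497, -0.3078, 0.076]
tcp_rot: [180.0, -0.0, 23.6]
wrist_force: [-3.3, 0.8, 6.9]
opening: -0.0002
```

```bash
python3 -m handwheel '[[0,0,0.001,0,0,0],[-0.001,0,0.001,0,0,0],[-0.001,0,0.001,0,0,0],[-0.001,0,0.001,0,0,0],[-0.001,0,0.001,0,0,0],[0,0,0.001,0,0,0],[0,0,0,0,0,0],[0,0,0,0,0,0]]'; python3 pads.py
```

```text
time: 4.4
ee_pos: [0.4934, -0.3093, 0.0689]
tcp_rot: [-180.0, 0.0, 23.6]
wrist_force: [0.5, -0.5, -0.7]
opening: -0.0003
-0.004 118 0.0862
0.004 2325 0.1034
0.012 742 0.0849
0.02 782 0.0865
0.028 862 0.0882
0.036 772 0.094
0.044 1039 0.0958
0.052 1202 0.0976
0.06 1379 0.0985
```

The pawl has snapped clear: the far pad is now the high one at 97 mm, and the tip force is zero. I'll go up and over to the bar.

```bash
python3 -m handwheel '[[0,0,-0.015,0,0,0],[0,0,-0.025,0,0,0],[0,0,-0.03,0,0,0],[0,0,-0.03,0,0,0],[0,0,-0.03,0,0,0],[0,0,-0.02,0,0,0],[0.01,-0.008,0,0,0,0],[0.014,-0.012,0,0,0,0]]' && python3 -m handwheel '[[0.025,-0.02,0,0,0,0],[0.025,-0.02,0,0,0,0],[0.025,-0.02,0,0,0,0],[0.025,-0.02,0,0,0,0],[0.025,-0.02,0,0,0,0],[0.025,-0.02,0,0,0,0],[0.015,-0.014,0,0,0,0],[0,0,0,0,0,0]]'
python3 - <<'E'
from h import *
o=monitor.get_obs(); print(rot(o).inv().apply(np.array([.6145,-.0765,.1845])-o['ee_pos']))
W=cloud(cams.camera("top"));v=np.s_[137:172,195:251]
w=W[v].reshape(-1,3);w=w[(w[:,2]>.16)&(w[:,2]<.195)]; print(len(w),np.median(w,0))
c=cams.camera("wrist"); cv2.imwrite("pics/w3.png",c["img"][...,::-1])
W=cloud(c); I=c["img"].max(-1)<60
for v0,v1,u0,u1 in [(150,250,150,360)]:
  w=W[v0:v1,u0:u1][I[v0:v1,u0:u1]]; w=rot(o).inv().apply(w-o["ee_pos"]); w=w[(w[:,2]>.0)&(w[:,2]<.09)]; print(len(w),np.median(w,0),w.min(0),w.max(0))
E
```

```text
time: 5.12
ee_pos: [0.508, -0.2822, 0.2205]
tcp_rot: [179.9, -0.1, 23.5]
wrist_force: [0.1, -0.4, -0.6]
opening: 0.0
time: 5.78
ee_pos: [0.6065, -0.0888, 0.218]
tcp_rot: [-179.9, 0.0, 23.8]
wrist_force: [0.2, -0.9, -0.2]
opening: -0.0001
[ 0.01232783 -0.00794556  0.03345971]
0 [nan nan nan]
5228 [ 0.01395904 -0.01589951  0.03686114] [-0.0441391  -0.07022414  0.03234499] [0.02395707 0.0542492  0.0771632 ]
  return _methods._mean(a, axis=axis, dtype=dtype,
  ret = um.true_divide(
```

View pics/w3.png

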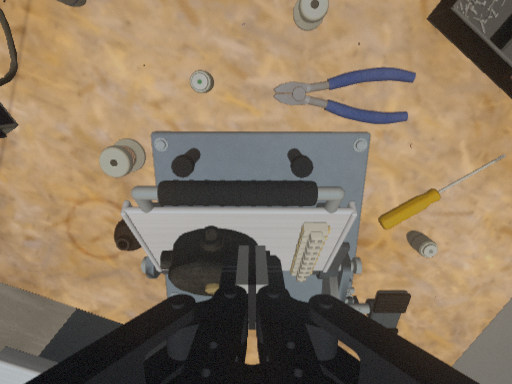

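The wrist view shows the grip bar level along row 193, columns 160–317. Its centre is 13 mm forward and 8 mm left of the tool, which agrees with the first estimate.

```bash
python3 -m handwheel '[[0.006,-0.004,0.005,0,0,0],[0.008,-0.004,0.01,0,0,0],[0,0,0.01,0,0,0],[0,0,0.01,0,0,0],[0,0,0.007,0,0,0],[0,0,0.005,0,0,0],[0,0,0.002,0,0,0],[0,0,0,0,0,0]]'; python3 -m handwheel '[[0,0,0.002,0,0,0],[0.001,0,0.002,0,0,0],[0.001,0,0.002,0,0,0],[0.001,0,0.002,0,0,0],[0.001,0,0.002,0,0,0],[0,0,0,0,0,0],[0,0,0,0,0,0],[0,0,0,0,0,0]]'
```

```text
time: 6.55
ee_pos: [0.6146, -0.08, 0.1698]
tcp_rot: [-180.0, 0.0, 23.5]
wrist_force: [0.0, -0.5, 0.5]
opening: -0.0
time: 7.22
ee_pos: [0.6189, -0.078, 0.1606]
tcp_rot: [180.0, -0.1, 23.6]
wrist_force: [1.7, 1.0, 3.4]
opening: 0.0
```

```bash
python3 -m handwheel '[[0.003,0,0.004,0,0,0],[0.003,0,0.005,0,0,0],[0.003,0,0.005,0,0,0],[0.003,0,0.005,0,0,0],[0.003,0,0.005,0,0,0],[0.003,0,0.005,0,0,0],[0.002,0,0.005,0,0,0],[0.002,0,0.004,0,0,0]]'; python3 -m handwheel '[[0.002,0,0.004,0,0,0],[0.002,0,0.004,0,0,0],[0.002,0,0.004,0,0,0],[0.001,0,0.004,0,0,0],[0.001,0,0.004,0,0,0],[0.001,0,0.004,0,0,0],[0.001,0,0.004,0,0,0],[0,0,0,0,0,0]]'
```

```text
time: 7.88
ee_pos: [0.6403, -0.0688, 0.1233]
tcp_rot: [179.9, -0.2, 23.6]
wrist_force: [4.3, 1.7, 7.3]
opening: -0.0001
time: 8.55
ee_pos: [0.6484, -0.0651, 0.094]
tcp_rot: [180.0, -0.0, 23.6]
wrist_force: [0.6, 0.5, 0.9]
opening: 0.0005
```

```bash
python3 -m handwheel '[[0,0,0.004,0,0,0],[0,0,0.004,0,0,0],[0,0,0.004,0,0,0],[0,0,0.004,0,0,0],[0,0,0.003,0,0,0],[0,0,0.002,0,0,0],[0,0,0.001,0,0,0],[0,0,0,0,0,0]]'
```

```text
time: 9.22
ee_pos: [0.648, -0.0654, 0.0738]
tcp_rot: [180.0, -0.1, 23.6]
wrist_force: [0.5, 0.5, 11.4]
opening: 0.0001
```

```bash
python3 -m handwheel '[[0,0,0.001,0,0,0],[0,0,0.001,0,0,0],[0,0,0.001,0,0,0],[0,0,0,0,0,0],[0,0,0,0,0,0],[0,0,0,0,0,0],[0,0,0,0,0,0],[0,0,0,0,0,0]]'
```

```text
time: 9.88
ee_pos: [0.6482, -0.0654, 0.0735]
tcp_rot: [179.9, -0.2, 23.6]
wrist_force: [-7.3, 1.6, 28.1]
opening: 0.0
```

The force is now rising stiffly, to 28 N with almost no travel, so the frame is on its buffers. I'll lift off and check the slope.

```bash
python3 -m handwheel '[[0,0,-0.008,0,0,0],[0,0,-0.015,0,0,0],[0,0,-0.025,0,0,0],[0,0,-0.025,0,0,0],[0,0,-0.025,0,0,0],[0,0,-0.005,0,0,0],[-0.01,0.008,0,0,0,0],[-0.015,0.015,0,0,0,0]]'; python3 -m handwheel '[[-0.024,0.021,0,0,0,0],[-0.024,0.021,0,0,0,0],[-0.024,0.021,0,0,0,0],[-0.024,0.021,0,0,0,0],[-0.024,0.021,0,0,0,0],[-0.024,0.021,0,0,0,0],[-0.017,0.013,0,0,0,0],[0,0,0,0,0,0]]'
python3 - <<'E'
from h import *
o=st(); W=cloud(cams.camera("top")); w=W.reshape(-1,3); w=w[~np.isnan(w[:,0])]
h=np.array([.510,-.122]);y=np.radians(23.6);ax=np.array([np.cos(y),np.sin(y)]);ay=np.array([-ax[1],ax[0]])
s=(w[:,:2]-h)@ax;t=(w[:,:2]-h)@ay
m=(abs(t)<.05)&(s>.135)&(s<.17)&(w[:,2]>.03)&(w[:,2]<.12); print("bar",m.sum(),np.median(s[m]),np.percentile(w[m,2],[50,90,98]))
m=(abs(t)<.08)&(s>.1)&(s<.116)&(w[:,2]>.03)&(w[:,2]<.15); print("plate end",np.median(w[m,2]))
m=(abs(t)<.08)&(s>.02)&(s<.1)&(w[:,2]>.03)&(w[:,2]<.15); print("plate",m.sum(),np.percentile(w[m,2],[5,25,50,75,95]))
E
python3 pads.py
python3 - <<'E'
from h import *
c=cams.camera("wrist"); cv2.imwrite("pics/w4.png",c["img"][...,::-1]); W=cloud(c); o=monitor.get_obs(); w=W.reshape(-1,3)
y=np.radians(23.6);ax=np.array([np.cos(y),np.sin(y)]);ay=np.array([-ax[1],ax[0]])
d=w[:,:2]-[.4974,-.3077]; s=d@ax;t=d@ay
m=(s>.0)&(s<.09)&(abs(t)<.03)&(w[:,2]>.0925)&(w[:,2]<.11); p=w[m]; q=np.array([s[m],t[m]])
print("far pad extents s,t",np.percentile(q,[2,98],axis=1)); f=p.mean(0); print(f,rot(o).inv().apply(f-o["ee_pos"]))
E
```

```text
time: 10.55
ee_pos: [0.6336, -0.0958, 0.1709]
tcp_rot: [-179.9, 0.1, 23.7]
wrist_force: [-0.5, -1.2, -0.3]
opening: -0.0002
time: 11.22
ee_pos: [0.5388, -0.2917, 0.1701]
tcp_rot: [-179.9, 0.2, 23.3]
wrist_force: [0.7, 0.4, -0.6]
opening: -0.0002
time 11.2167
q [-2.839290e+01  1.331940e+01  1.503850e+01  9.192500e+01 -7.460000e-02
  1.282899e+02]
ee_pos [ 0.5388 -0.2917  0.1701]
tcp_rot [-179.8846    0.1862   23.3175]
wrist_force [ 0.6905  0.351  -0.6075]
opening -0.0002
bar 309 0.1480794839255616 [0.09378473 0.09638661 0.09770691]
plate end 0.09044297614856822
plate 2343 [0.08783237 0.08987239 0.09806218 0.12348749 0.12647321]
-0.004 44 0.0863
0.004 261 0.0871
0.012 257 0.0847
0.02 258 0.0864
0.028 273 0.088
0.036 213 0.0932
0.044 325 0.0959
0.052 326 0.0975
0.06 374 0.0987
0.068 109 0.0936
far pad extents s,t [[ 0.03684924 -0.01630944]
 [ 0.06407794  0.01786122]]
[ 0.54453267 -0.28636422  0.09694067] [ 0.00381533 -0.00018299  0.07392235]
```

View pics/w4.png

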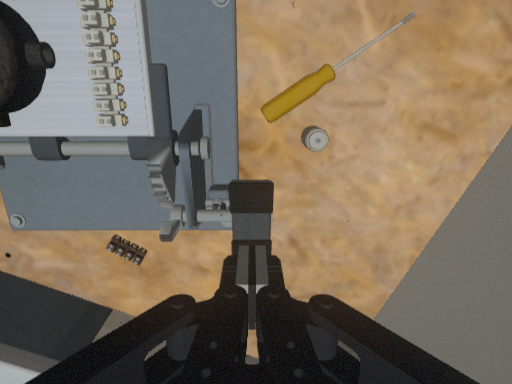

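The far pad is now the high one, at (251,195). I'll fit the plate slope before re-engaging the pawl.

```bash
cat > slope.py <<'E'
from h import *
y=np.radians(23.6);ax=np.array([np.cos(y),np.sin(y)]);ay=np.array([-ax[1],ax[0]])
for n in ("top","scene"):
    w=cloud(cams.camera(n)).reshape(-1,3); w=w[~np.isnan(w[:,0])]
    d=w[:,:2]-[.510,-.122]; s=d@ax;t=d@ay
    m=(abs(t)<.088)&(s>.01)&(s<.116)&(w[:,2]>.07)&(w[:,2]<.105)
    A=np.c_[s,t,np.ones(len(s))][m]; z=w[m,2]; k=np.abs(z-np.median(z))<.008
    for _ in range(6):
        f=np.linalg.lstsq(A[k],z[k],rcond=None)[0]; r=np.abs(z-A@f); k=r<.0015
    b=(np.abs(w[:,0])<.75)&(np.abs(w[:,2])<.006)&(w[:,0]>.45)&(abs(w[:,1])<.35)
    g=np.linalg.lstsq(np.c_[s,t,np.ones(len(s))][b],w[b,2],rcond=None)[0]
    print(n,k.sum(),"plate",f,"bench",g,"slope",f[0]-g[0])
E
python3 slope.py
```

```text
top 1291 plate [ 0.00354756 -0.00180776  0.08966585] bench [-0.00036749 -0.00045601  0.0007311 ] slope 0.003915048073133736
scene 1154 plate [-0.00155207 -0.00081573  0.08951882] bench [-5.27526131e-04  5.36690814e-05  5.25690681e-04] slope -0.0010245398889031877
```

The frame is flat (slope 0.004 and −0.001 rad from the two cameras). Next, the far pad.

```bash
python3 -m handwheel '[[0.002,0,0.01,0,0,0],[0.002,0,0.02,0,0,0],[0,0,0.02,0,0,0],[0,0,0.02,0,0,0],[0,0,0.014,0,0,0],[0,0,0.005,0,0,0],[0,0,0.003,0,0,0],[0,0,0,0,0,0]]';python3 -m handwheel '[[0,0,0.002,0,0,0],[0,0,0.002,0,0,0],[0.001,0,0.001,0,0,0],[0.001,0,0.001,0,0,0],[0.001,0,0.001,0,0,0],[0.001,0,0.001,0,0,0],[0,0,0,0,0,0],[0,0,0,0,0,0]]'; python3 pads.py
```

```text
time: 12.13
ee_pos: [0.5459, -0.2861, 0.0799]
tcp_rot: [-180.0, 0.0, 23.6]
wrist_force: [0.2, 0.1, 1.0]
opening: 0.0002
time: 12.8
ee_pos: [0.5494, -0.2849, 0.0721]
tcp_rot: [-180.0, 0.0, 23.6]
wrist_force: [-0.3, -0.1, 0.9]
opening: -0.0001
-0.012 139 0.0898
-0.004 104 0.0905
0.004 109 0.0905
0.012 12 0.0896
0.06 325 0.094
0.068 1723 0.1059
```

```bash
python3 -m handwheel '[[0.001,0,0.001,0,0,0],[0.001,0,0.001,0,0,0],[0,0,0.001,0,0,0],[0,0,0.001,0,0,0],[0,0,0.001,0,0,0],[0,0,0,0,0,0],[0,0,0,0,0,0],[0,0,0,0,0,0]]'; python3 pads.py
```

```text
time: 13.52
ee_pos: [0.5513, -0.2842, 0.0673]
tcp_rot: [-180.0, 0.0, 23.6]
wrist_force: [0.4, -0.6, 0.5]
opening: 0.0001
-0.004 22 0.0969
0.004 179 0.096
0.012 163 0.0935
0.06 229 0.0841
0.068 2461 0.103
```

The pawl snapped over. I'll retreat and check.

```bash
python3 -m handwheel '[[0,0,-0.01,0,0,0],[0,0,-0.02,0,0,0],[0,0,-0.03,0,0,0],[0,0,-0.03,0,0,0],[0,0,-0.03,0,0,0],[-0.015,0.005,-0.01,0,0,0],[-0.015,0.005,0,0,0,0],[0,0,0,0,0,0]]'; python3 pads.py; python3 slope.py
python3 - <<'E'
from h import *
c=cams.camera("top"); W0=np.load("top.npy"); W=cloud(c)
cv2.imwrite("pics/top2.png",cv2.resize(c["img"][110:280,150:360,::-1],None,fx=3.5,fy=3.5))
E
```

```text
time: 14.23
ee_pos: [0.526, -0.3074, 0.1978]
tcp_rot: [179.9, 0.0, 23.5]
wrist_force: [0.4, 0.5, -1.0]
opening: -0.0002
-0.012 186 0.0976
-0.004 272 0.0965
0.004 298 0.0949
0.012 333 0.0923
0.02 295 0.087
0.028 289 0.0854
0.036 288 0.0836
0.044 251 0.0855
0.052 324 0.0849
0.06 311 0.0833
0.068 253 0.0817
top 1309 plate [-0.00154424 -0.00060697  0.08984027] bench [-0.00049699 -0.00046337  0.00075602] slope -0.0010472440763730536
scene 1132 plate [ 0.00010967 -0.00039735  0.08948814] bench [-7.20298742e-04  7.55236739e-05  5.75354384e-04] slope 0.0008299707370495008
```

View pics/top2.png

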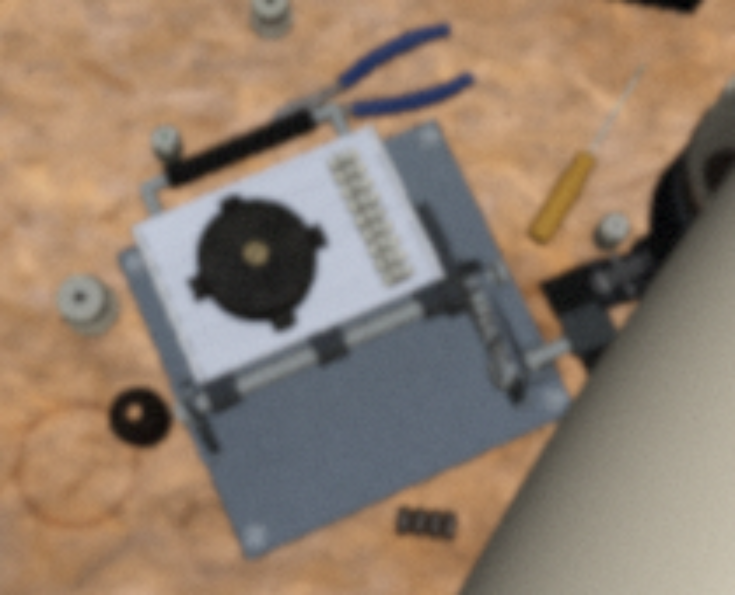

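The pads have the same tilt as at the start, mirroring the clear state, and fuse_3 by the bar is where it was. The frame is flat and the robot is clear, so I'll hand in.

```bash
python3 -c "
from h import *
print(order.job_done()); st()"
```

```text
the job is handed in; nothing more can be done
None
the job is handed in; nothing more can be done
```

The stand is laid flat, the pawl is back in the teeth, and the job is handed in at about 14 s of the 54 s allowed. With the closed fingertips I pressed the near pad, pushed the bar down its arc onto the buffers, and then pressed the far pad.

**Last checks:**
- **Frame:** the two cameras gave slopes of -0.001 and +0.001 rad, against the 0.03 limit.
- **Pawl:** the near pad is high again at about 96.5 mm, with the same tilt as at the start and the mirror of the clear state, so I take it to be fully in. I inferred this from pad heights and have no direct joint reading.
- **Forces:** the highest wrist force in the readings, taken at the end of each move, was about 29 N, on the buffers. It read about 1 N (noise level) once the arm was clear.
- **Loose things:** in the last top view fuse_3, next to the bar, is where it started. The other loose things looked undisturbed, but I did not measure them.

**Disagreement:** the cameras showed the shut fingertips about 22 to 27 mm behind the reported TCP, not 17 mm ahead of it as stated. My first descent therefore stopped short of the pad without touching it. After that I went by the measured offset and the contact force.

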